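# Line up the focus pillars by height at the laser marker

### The arm

A 7-joint arm with a two-finger parallel gripper is mounted at the origin on the work surface. World frame = base frame: x ahead of the robot, y to its left, z up, the work surface at z = 0. Lengths are in m, angles in rad, forces in N, time in s.
With the tool pointing down it reaches from about 0.425 to 1.025 m from the base axis. Payload 9.4 kg.
Tool frame: the origin (TCP) lies midway between the tips of the shut fingers; the grasp point (between the pads) lies 19 mm behind it (r.tcp_to_grasp is the z of the grasp point in the tool frame, in m); z points along the fingers, y is the line along which they close (so a half turn about z gives the same grasp; the last joint's range is limited). The gripper opens to 93 mm and grips with 3 to 60 N. Pads are 15 mm wide; open, the fingers measure 128 mm over their backs; the gripper's body (75 mm by 188 mm) begins 65 mm behind the grasp point.
Start: joints at [-1.184, 0.599, -0.003, 1.599, 0.002, 0.943, -0.08], TCP at [0.324, 0.648, 0.219] pointing down, gripper open.
Joint ranges: [-2.57, 2.57], [-0.35, 1.97], [-1.29, 1.29], [0.11, 2.56], [-1.05, 4.19], [0.11, 1.86], [-2.63, 2.63]. Speed limits (rad/s): [2.22, 2.22, 3.01, 3.01, 3.14, 3.14, 3.14].

### API

Orientations are given as a unit quaternion [w, x, y, z].
In Python, from bench import r, viewer, finish_job gives the robot as it stands.
- The arm moves only by the shell command python3 -m inch 'ROWS' [FORCE]. ROWS is JSON, a list of rows, each a list of 3 entries, a list of its own where there are three numbers: the shift along the tool's x, y, z scaled (see below), then the turn, a rotation vector about the tool's x, y, z scaled (see below), then the opening, from 0 (shut) to 1 (fully open). A call has 1 to 12 rows; each row is the pose to reach, as a shift and turn from the pose commanded when the call began, along the tool's axes at that moment; what a row does not reach only later rows make up. The controller multiplies each number of a shift by 1000 mm and each number of a turn by pi/2 rad. A row lasts 1/10 s, in which the tool goes at most 50 mm and 8.59 degrees, less where a joint would pass 70% of its speed; a pose out of reach is approached as far as the arm can. A call with a number of a shift or a turn outside -1 to 1 is refused whole. A call with a gripper value outside its range is refused whole. The fingers move at their own pace and stop on an object; FORCE is the grip in N (left out, the last holds). Time passes only in rows, so rows that repeat a pose let the fingers close. It gives the time, the measured TCP pose, the force, the opening and the grip force at its end, in the units of the state.
- r.sense(): the state, without advancing time (a new reading comes with each control period).
- viewer.get_image(name): name is "scene" or "top" or "wrist"; returns a dict with "image" (420x560x3 uint8, red, green, blue), "range_z" (420x560 float32, m along the optical axis (not along the pixel's ray), 0 where there is no reading), "fov_y" (degrees; the focal length in pixels is half the picture's height over the tangent of half this angle, whatever the lens; pixels are square), "cx", "cy" (the principal point, pixels), "k1" (the pictures are not rectified: a ray, as slopes to the right and down, at radius r is drawn at 1 + k1 r^2 times it, then the intrinsics apply), "R" (3x3) and "t" (3): a world point X has camera coordinates R X + t. Camera axes: x right, y down, z forward; pixel columns grow to the right and rows downward; lengths in m; the calibration is good to about 2 mm. A picture is of the moment at which its call begins.
- finish_job(): hands the job in; it is judged then, once.
The state is a dict: "clock": time; "joint_positions": joint angles; "qd": joint speeds; "tau": joint torques, N m; "eef_pos": TCP position; "ee_rot": TCP orientation; "wrist_force": force on the tool from outside, world axes, zero at the start; "ft_torque": the same for the moment, N m; "opening": finger opening in m; "gripper_force": force on a finger pad.
Only numpy, scipy, OpenCV 4.12 (cv2) and the standard library are available. Lean on these libraries where they do the work, as an engineer would, in place of code of your own. Each camera call takes 0.05 s, during which the arm holds its last target. There are 200 camera calls.

### The job

Get the laser marker ready for its focus check: stand the four focus pillars upright on the pads of the rail, one centred on each pad, in order of height, the shortest on the yellow pad and each next one along taller than the one before. Do not knock any pillar over, and leave the stack of trays and the bottle where they are.

Things in the scene. Friction and masses are not known exactly. Their poses are not given: they have to be found in the camera images.
- pillar_green: Loose upright round focus pillar, dark metal with a 12 mm green cap; 55 mm high overall (lowest of the four), 36 mm in diameter all the way up, 151 g give or take 20 %. At the start it stands on the bare work surface. Origin: centre of its underside; z up along its axis.
- pillar_red: Loose upright round focus pillar, dark metal with a 12 mm red cap; 75 mm high overall (second lowest), 36 mm in diameter all the way up, 206 g give or take 20 %. At the start it stands on the bare work surface. Origin: centre of its underside; z up along its axis.
- pillar_white: Loose upright round focus pillar, dark metal with a 12 mm white cap; 95 mm high overall (second highest), 36 mm in diameter all the way up, 261 g give or take 20 %. At the start it stands on the bare work surface. Origin: centre of its underside; z up along its axis.
- pillar_blue: Loose upright round focus pillar, dark metal with a 12 mm blue cap; 115 mm high overall (tallest), 36 mm in diameter all the way up, 316 g give or take 20 %. At the start it stands on the bare work surface. Origin: centre of its underside; z up along its axis.
- yellow_pad: Yellow round pad, the start of the row of four pads (75 mm apart): at the rail's -y or +y end, which varies. Grey end stops, 20 mm high, stand on the rail, 55 mm beyond each end pad's centre. Fixed on the dark rail (400 x 64 mm, 20 mm high), 48 mm in diameter, 3 mm thick. Origin: centre of its underside, on the rail's top face 20 mm above the work surface; a pillar's foot rests at 23 mm. y: along the rail, x: across.
- middle_pad_a: White round pad, the middle one nearer the rail's -y end; second or third from the yellow pad. Fixed on the dark rail (400 x 64 mm, 20 mm high), 48 mm in diameter, 3 mm thick. Origin: centre of its underside, on the rail's top face 20 mm above the work surface; a pillar's foot rests at 23 mm. y: along the rail, x: across.
- middle_pad_b: White round pad, the middle one nearer the rail's +y end; second or third from the yellow pad. Fixed on the dark rail (400 x 64 mm, 20 mm high), 48 mm in diameter, 3 mm thick. Origin: centre of its underside, on the rail's top face 20 mm above the work surface; a pillar's foot rests at 23 mm. y: along the rail, x: across.
- far_pad: White round pad at the other end of the row from the yellow pad, 225 mm from it. Fixed on the dark rail (400 x 64 mm, 20 mm high), 48 mm in diameter, 3 mm thick. Origin: centre of its underside, on the rail's top face 20 mm above the work surface; a pillar's foot rests at 23 mm. y: along the rail, x: across.
- tray_stack: Bystander: loose stack of black component trays, 136 x 136 x 92 mm, to be left where it is. Origin: centre of its underside.
- bottle: Bystander: loose clear bottle with a blue cap, 54 mm in diameter, 130 mm high, to be left where it is. Origin: centre of its underside.

How it is judged:
By the outcome, as a careful person would: the job done as asked, in the order asked, and still so for the second after the job is handed in, with the robot touching nothing.
It also fails if it takes over 96 s, if anything falls off the work surface, if the arm or the gripper's body presses on something with over 40 N, if the wrist force passes 120 N, or if a joint passes its speed limit or range.

## Working session

There is one attempt and no reset: what is moved stays moved. The work goes in short steps, Python scripts to look and compute and a shell command to move; the robot and the scene stay as the last step left them, time stands still between calls to the robot, and variables do not carry over. Pictures are saved under pics/ and viewed, at most 14 in all, crops included, and the job is handed in when it is done.

```bash
ls; mkdir -p pics; python3 - <<'E'
from bench import r, viewer
import cv2,numpy as np
print(r.sense(), r.tcp_to_grasp)
for n in ["scene","top"]:
    d=viewer.get_image(n); np.savez(f"pics/{n}0.npz",**d)
    cv2.imwrite(f"pics/{n}0.png",d["image"][:,:,::-1])
    print(n,d["fov_y"],d["cx"],d["cy"],d["k1"],-d["R"].T@d["t"],d["R"].round(3).tolist())
E
```

```text
pics
{'clock': 0.0, 'joint_positions': array([-1.18369642,  0.60012016, -0.0025558 ,  1.60013129,  0.00175421,
        0.9429063 , -0.07977837]), 'qd': array([ 1.12827683e-03,  1.53849033e-03,  3.52524117e-04,  5.78851596e-05,
        2.05975959e-04, -1.67323880e-04, -6.30822607e-04]), 'tau': array([-5.80216183e-04, -7.65039825e+01,  1.49660803e+00, -2.52354079e+01,
       -5.24911622e-02,  1.65743806e-02,  1.22309580e-04]), 'eef_pos': array([0.32410526, 0.64796769, 0.21776286]), 'ee_rot': array([-1.30916608e-04,  2.29796027e-01,  9.73238499e-01, -7.70469070e-04]), 'wrist_force': array([-0.11706206, -0.14040074, -0.707974  ]), 'ft_torque': array([ 0.01808048,  0.04816225, -0.04788502]), 'gripper_force': 0.0, 'opening': 0.09283095212227688} -0.0188
scene 53.178211601432004 284.7960751799422 215.12354254108948 -0.06389735638618274 [1.15101935 0.00300468 1.01718507] [[-0.042, 0.999, 0.01], [0.849, 0.041, -0.526], [-0.526, -0.013, -0.85]]
top 56.690858854663595 283.6301513097795 209.58074688644265 -0.018459783121998915 [0.33786293 0.00208618 1.06973784] [[0.016, -0.999, 0.03], [-0.982, -0.021, -0.189], [0.19, -0.027, -0.981]]
```

View pics/scene0.png

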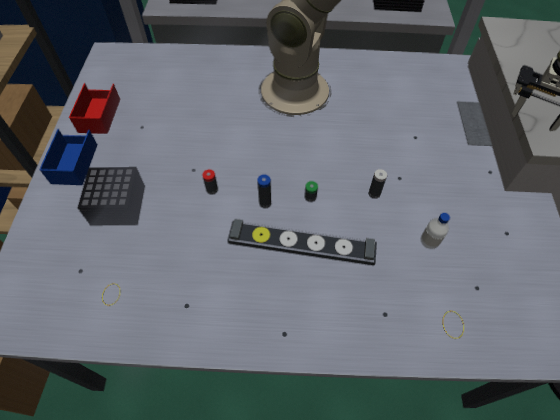

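View pics/top0.png

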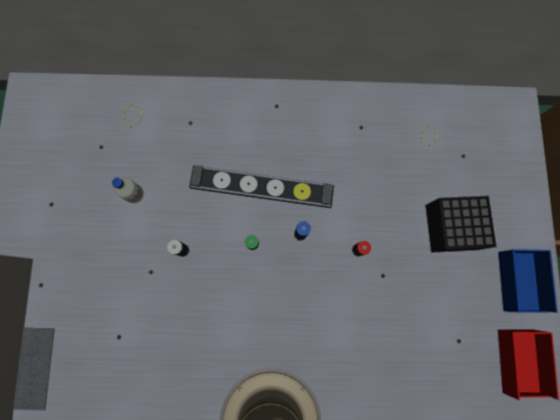

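Scene: the caps are red (209,175), blue (264,180), green (311,186) and white (379,174). The yellow pad is at (261,234), at the −y end, with the white pads at (288,239), (316,243) and (344,247). In the top view the yellow pad is at (302,191) and the bottle at (125,188).

```bash
cat > h.py <<'E'
import cv2,numpy as np
from scipy.spatial.transform import Rotation as Ro
def K(d):
    f=d["image"].shape[0]/2/np.tan(np.radians(float(d["fov_y"]))/2)
    return np.array([[f,0,d["cx"]],[0,f,d["cy"]],[0,0,1]],float)
def cast(d,uv,z):
    n=cv2.undistortPoints(np.array([[uv]],float),K(d),np.array([float(d["k1"]),0,0,0,0]))[0,0]
    # iterate precisely: cv2 model is the same radial model
    R=d["R"];c=-R.T@d["t"];w=R.T@np.array([n[0],n[1],1]);return (c+w*(z-c[2])/w[2])
def proj(d,X):
    return cv2.projectPoints(np.array([X],float),cv2.Rodrigues(np.array(d["R"],float))[0],np.array(d["t"],float),K(d),np.array([float(d["k1"]),0,0,0,0]))[0][0,0]
def mask(d,col):
    h=cv2.cvtColor(d["image"],cv2.COLOR_RGB2HSV);H,S,V=[h[...,i].astype(int) for i in range(3)]
    if col=="white": m=(S<35)&(V>185)
    else:
        a,b={"yellow":(22,35),"green":(45,80),"blue":(105,128),"red":(172,8)}[col]
        m=(S>120)&(V>70)&(((H>=a)&(H<=b)) if a<b else ((H>=a)|(H<=b)))
    return m.astype(np.uint8)
def blobs(d,col,lo=40,hi=600):
    n,l,s,c=cv2.connectedComponentsWithStats(mask(d,col))
    return [(c[i].round(1).tolist(),int(s[i,4]),s[i,2:4].tolist()) for i in range(1,n) if lo<s[i,4]<hi]
def shift(s,target,yaw=None):
    """target TCP -> shift in tool axes (m); yaw: world angle of tool y"""
    w,x,y,z=s["ee_rot"];R=Ro.from_quat([x,y,z,w])
    return R.inv().apply(np.array(target)-s["eef_pos"])
E
python3 - <<'E'
import numpy as np
from h import *
for n in ["scene","top"]:
    d=dict(np.load(f"pics/{n}0.npz"))
    for c,z in [("green",.055),("red",.075),("white",.095),("blue",.115),("yellow",.023),("white",.023)]:
        for b in blobs(d,c): print(n,c,z,b,cast(d,b[0],z-.002 if z>.03 else z).round(4))
E
```

```text
scene green 0.055 ([311.2, 186.3], 80, [12, 10]) [0.4547 0.0584 0.053 ]
scene green 0.055 ([179.0, 378.5], 92, [20, 17]) [ 0.9871 -0.2268  0.053 ]
scene green 0.055 ([281.2, 383.7], 149, [28, 18]) [ 0.9868 -0.002   0.053 ]
scene green 0.055 ([393.4, 384.1], 56, [17, 11]) [0.9786 0.2442 0.053 ]
scene green 0.055 ([264.1, 390.2], 41, [12, 11]) [ 1.002  -0.0384  0.053 ]
scene green 0.055 ([249.0, 400.5], 76, [21, 18]) [ 1.0246 -0.0693  0.053 ]
scene green 0.055 ([217.3, 399.8], 58, [15, 14]) [ 1.0266 -0.1374  0.053 ]
scene green 0.055 ([333.5, 402.5], 84, [17, 15]) [1.021  0.1118 0.053 ]
scene green 0.055 ([443.3, 402.4], 48, [17, 11]) [1.0139 0.3504 0.053 ]
scene green 0.055 ([227.9, 412.9], 70, [19, 17]) [ 1.0515 -0.1119  0.053 ]
scene green 0.055 ([445.2, 411.3], 41, [9, 15]) [1.0319 0.3521 0.053 ]
scene green 0.055 ([244.2, 411.5], 42, [11, 12]) [ 1.0471 -0.0777  0.053 ]
scene green 0.055 ([358.9, 413.4], 81, [19, 13]) [1.041  0.1656 0.053 ]
scene green 0.055 ([458.7, 413.5], 87, [22, 13]) [1.0358 0.381  0.053 ]
scene red 0.075 ([93.0, 106.2], 513, [45, 37]) [ 0.1858 -0.6427  0.073 ]
scene red 0.075 ([208.3, 174.4], 96, [12, 10]) [ 0.4419 -0.2328  0.073 ]
scene blue 0.115 ([263.6, 179.8], 101, [13, 11]) [ 0.4829 -0.0725  0.113 ]
scene blue 0.115 ([444.5, 216.5], 60, [10, 8]) [0.5757 0.3982 0.113 ]
scene yellow 0.023 ([260.7, 234.3], 224, [18, 16]) [ 0.5996 -0.0753  0.023 ]
top green 0.055 ([251.5, 241.8], 100, [12, 13]) [0.4467 0.0569 0.053 ]
top red 0.075 ([363.6, 247.4], 136, [14, 14]) [ 0.4355 -0.2331  0.073 ]
top blue 0.115 ([116.7, 182.2], 73, [10, 10]) [0.5838 0.3967 0.113 ]
top blue 0.115 ([302.9, 228.5], 135, [14, 14]) [ 0.4758 -0.0728  0.113 ]
top yellow 0.023 ([301.6, 191.0], 232, [18, 17]) [ 0.5935 -0.0756  0.023 ]
```

```bash
python3 - <<'E'
import numpy as np
from h import *
for n,pts in [("scene",[(379,174),(288,239),(316,243),(344,247)]),("top",[(175,247),(275,188),(249,184),(222,180)])]:
    d=dict(np.load(f"pics/{n}0.npz")); hs=cv2.cvtColor(d["image"],cv2.COLOR_RGB2HSV)
    print(hs[pts[0][1],pts[0][0]],hs[pts[1][1]+3,pts[1][0]+4],hs[300,300])
    h=hs.astype(int)
    m=((h[...,1]<28)&(h[...,2]>165)).astype(np.uint8)
    k,l,s,c=cv2.connectedComponentsWithStats(m)
    for p in pts:
        i=l[p[1]+3,p[0]+4]; print(n,c[i],s[i,2:],cast(d,c[i],.093 if p==pts[0] else .023).round(4))
    X=cast(d,(443,217) if n=="scene" else (117,183),.12);print("bottle",X)
E
```

```text
[ 90   2 143] [ 90   4 171] [113  28 145]
scene [380.22033898 173.47457627] [11  8 59] [0.43   0.2478 0.093 ]
scene [288.27027027 238.14189189] [ 16  13 148] [ 6.079e-01 -2.000e-04  2.300e-02]
scene [315.77777778 242.36601307] [ 16  14 153] [0.6174 0.074  0.023 ]
scene [343.46875 246.41875] [ 16  14 160] [0.6262 0.1481 0.023 ]
bottle [0.58182308 0.39103292 0.12      ]
[105   4 119] [ 60   2 150] [111  21 122]
top [279.5 209.5] [   560    420 235200] [ 0.5265 -0.0141  0.093 ]
top [279.5 209.5] [   560    420 235200] [ 0.5401 -0.0153  0.023 ]
top [279.5 209.5] [   560    420 235200] [ 0.5401 -0.0153  0.023 ]
top [279.5 209.5] [   560    420 235200] [ 0.5401 -0.0153  0.023 ]
bottle [0.579939   0.39282392 0.12      ]
```

```bash
cat >> h.py <<'E'
def go(target,ydeg=-6.7):
    """print shift (m) and turn (units of pi/2), in tool axes, to TCP target, tool down, tool y at ydeg"""
    from bench import r
    s=r.sense();w,x,y,z=s["ee_rot"];R=Ro.from_quat([x,y,z,w])
    a=np.radians(ydeg);yy=np.array([np.cos(a),np.sin(a),0]);zz=np.array([0,0,-1.])
    T=Ro.from_matrix(np.c_[np.cross(yy,zz),yy,zz])
    print("t",round(s["clock"],2),"shift",R.inv().apply(np.array(target)-s["eef_pos"]).round(4).tolist(),"turn",((R.inv()*T).as_rotvec()/(np.pi/2)).round(3).tolist(),"j",s["joint_positions"].round(2).tolist())
E
python3 - <<'E'
from h import *
go([.50,.04,.40])
E
```

```text
t 0.1 shift [-0.4293, -0.4654, -0.1815] turn [-0.001, 0.001, 0.779] j [-1.18, 0.6, -0.0, 1.6, 0.0, 0.94, -0.08]
```

```bash
python3 -m inch '[[[0,0,-0.05],[0,0,0],1],[[0,0,-0.1],[0,0,0],1],[[0,0,-0.15],[0,0,0],1],[[-0.43,-0.465,-0.18],[0,0,0.779],1],[[-0.43,-0.465,-0.18],[0,0,0.779],1],[[-0.43,-0.465,-0.18],[0,0,0.779],1],[[-0.43,-0.465,-0.18],[0,0,0.779],1],[[-0.43,-0.465,-0.18],[0,0,0.779],1],[[-0.43,-0.465,-0.18],[0,0,0.779],1],[[-0.43,-0.465,-0.18],[0,0,0.779],1]]' 30
python3 -m inch '[[[0,0,0],[0,0,0],1],[[0,0,0],[0,0,0],1],[[0,0,0],[0,0,0],1]]'
python3 - <<'E'
from h import *
go([.50,.04,.40])
E
```

```text
clock: 1.1
eef_pos: [0.4218, 0.3105, 0.3852]
ee_rot: [-0.0, 0.689, 0.725, -0.0]
wrist_force: [0.4, 0.5, 0.1]
opening: 0.0933
gripper_force: 0.0
clock: 1.4
eef_pos: [0.4213, 0.3138, 0.385]
ee_rot: [-0.0, 0.686, 0.728, -0.0]
wrist_force: [0.0, 0.2, -0.3]
opening: 0.0934
gripper_force: 0.0
t 1.4 shift [-0.278, 0.0623, -0.0151] turn [-0.0, -0.0, 0.112] j [-1.0, 0.19, 0.31, 1.84, -0.07, 1.11, -0.61]
```

```bash
python3 -m inch '[[[-0.278,0.062,-0.015],[0,0,0.112],1],[[-0.278,0.062,-0.015],[0,0,0.112],1],[[-0.278,0.062,-0.015],[0,0,0.112],1],[[-0.278,0.062,-0.015],[0,0,0.112],1],[[-0.278,0.062,-0.015],[0,0,0.112],1],[[-0.278,0.062,-0.015],[0,0,0.112],1],[[-0.278,0.062,-0.015],[0,0,0.112],1],[[-0.278,0.062,-0.015],[0,0,0.112],1],[[-0.278,0.062,-0.015],[0,0,0.112],1],[[-0.278,0.062,-0.015],[0,0,0.112],1]]'
python3 - <<'E'
from h import *
from bench import viewer
go([.50,.04,.40])
d=viewer.get_image("wrist"); np.savez("pics/w1.npz",**d); cv2.imwrite("pics/w1.png",d["image"][:,:,::-1])
print(d["fov_y"],d["k1"],-d["R"].T@d["t"],d["R"].round(2).tolist())
E
```

```text
clock: 2.4
eef_pos: [0.4994, 0.0406, 0.3999]
ee_rot: [-0.0, 0.747, 0.665, -0.0]
wrist_force: [-0.6, 0.3, 0.1]
opening: 0.0929
gripper_force: 0.0
t 2.4 shift [-0.0005, 0.0007, -0.0001] turn [-0.0, 0.0, 0.001] j [-0.63, 0.15, 0.52, 1.87, -0.08, 1.14, -0.2]
71.3152863676557 -0.03615254260814664 [0.50860648 0.11843278 0.56531459] [[0.99, -0.12, 0.0], [-0.11, -0.95, 0.28], [-0.03, -0.28, -0.96]]
```

View pics/w1.png

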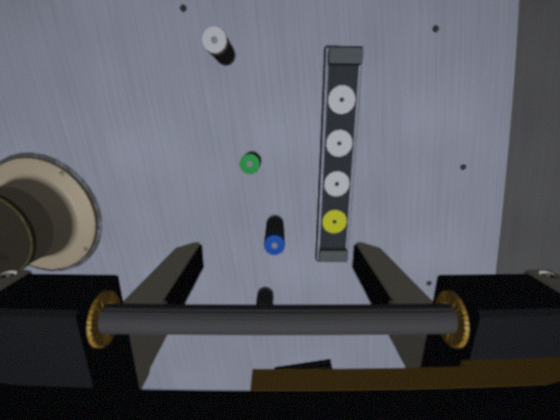

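Wrist view: white cap (215,40), green cap (250,163), blue cap (274,245). Pads at (342,99), (339,143) and (337,184), with yellow at (334,221). Red is hidden behind the gripper.

```bash
python3 - <<'E'
from h import *
d=dict(np.load("pics/w1.npz"))
hs=cv2.cvtColor(d["image"],cv2.COLOR_RGB2HSV)
print(hs[40,222],hs[99,336],hs[120,270],hs[163,244],hs[245,267],hs[221,328])
h=hs.astype(int)
P=[]
def comp(m,p,z):
    k,l,s,c=cv2.connectedComponentsWithStats(cv2.morphologyEx(m.astype(np.uint8),cv2.MORPH_CLOSE,np.ones((5,5))))
    i=l[p[1],p[0]]; X=cast(d,c[i],z); print(p,c[i].round(1),s[i,2:],X.round(4)); return X
w=(h[...,1]<14)&(h[...,2]>120)
comp(w,(222,40),.092)
for p in [(336,99),(333,143),(331,184)]: P.append(comp(w,p,.023))
P.append(comp(mask(d,"yellow"),(328,221),.023))
comp(mask(d,"green"),(244,163),.052); comp(mask(d,"blue"),(267,245),.112)
P=np.array(P); print(np.diff(P,axis=0).round(4).tolist(), np.linalg.norm(P[0]-P[3]))
for n in ["scene","top"]:
    e=dict(np.load(f"pics/{n}0.npz")); print(proj(e,P[3]),proj(e,P[0]))
E
```

```text
[113  12 170] [110  13 174] [113  34 152] [ 69 167 134] [110 199 149] [ 31 188 168]
(222, 40) [214.4  40.9] [ 23  25 356] [0.4312 0.247  0.092 ]
(336, 99) [341.2  99.4] [ 26  28 518] [0.6246 0.1483 0.023 ]
(333, 143) [338.6 142.5] [ 25  26 474] [0.6156 0.0749 0.023 ]
(331, 184) [336.4 183.4] [ 24  24 433] [ 0.6069 -0.      0.023 ]
(328, 221) [333.9 221.1] [ 25  24 470] [ 0.5976 -0.0742  0.023 ]
(244, 163) [249.7 162.9] [ 20  20 271] [0.4533 0.0601 0.052 ]
(267, 245) [274.  243.9] [ 21  21 304] [ 0.481  -0.0711  0.112 ]
[[-0.009, -0.0734, 0.0], [-0.0088, -0.075, 0.0], [-0.0093, -0.0742, 0.0]] 0.2241623621215284
[261.15907282 233.64873782] [343.52752337 245.89329813]
[301.12456312 189.57841459] [221.00736321 178.29223453]
```

```bash
python3 - <<'E'
from h import *
go([.4533,.060,.12]);go([.4533,.060,.016])
E
```

```text
t 2.45 shift [0.0143, -0.0479, 0.28] turn [-0.0, 0.0, 0.001] j [-0.63, 0.15, 0.52, 1.87, -0.08, 1.14, -0.2]
t 2.45 shift [0.0143, -0.0479, 0.384] turn [-0.0, 0.0, 0.001] j [-0.63, 0.15, 0.52, 1.87, -0.08, 1.14, -0.2]
```

```bash
python3 -m inch '[[[0.0143,-0.048,0.28],[0,0,0],1],[[0.0143,-0.048,0.28],[0,0,0],1],[[0.0143,-0.048,0.28],[0,0,0],1],[[0.0143,-0.048,0.28],[0,0,0],1],[[0.0143,-0.048,0.28],[0,0,0],1],[[0.0143,-0.048,0.28],[0,0,0],1],[[0.0143,-0.048,0.28],[0,0,0],1],[[0.0143,-0.048,0.28],[0,0,0],1]]'
cat >> h.py <<'E'
def look(name,col,z,hi=9000):
    from bench import viewer
    d=viewer.get_image("wrist"); np.savez(f"pics/{name}.npz",**d); cv2.imwrite(f"pics/{name}.png",d["image"][:,:,::-1])
    for b in blobs(d,col,150,hi): print(col,b,cast(d,b[0],z).round(4))
    return d
E
python3 - <<'E'
from h import *
look("w2","green",.052); go([.4533,.060,.016])
E
```

```text
clock: 3.25
eef_pos: [0.4539, 0.0588, 0.1205]
ee_rot: [-0.0, 0.748, 0.664, -0.0]
wrist_force: [0.8, -0.4, 0.2]
opening: 0.0926
gripper_force: 0.0
green ([274.8, 220.4], 1154, [41, 40]) [0.452  0.0599 0.052 ]
t 3.3 shift [0.001, -0.0017, 0.1054] turn [0.001, -0.0, -0.001] j [-0.49, 0.47, 0.33, 2.3, -0.37, 0.42, 0.03]
```

View pics/w2.png

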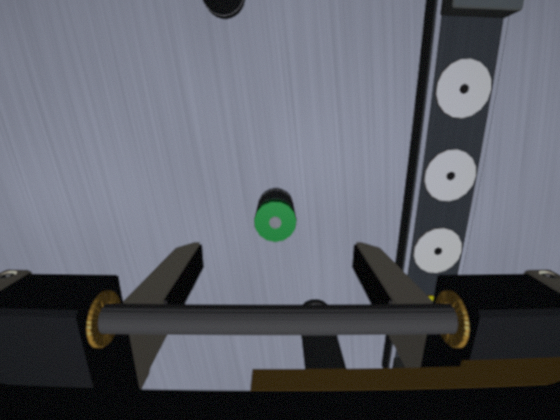

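Green cap (275,220) agrees with the estimate. I'll descend and grip.

```bash
python3 -m inch '[[[0.001,-0.002,0.04],[0,0,0],1],[[0.001,-0.002,0.08],[0,0,0],1],[[0.001,-0.002,0.105],[0,0,0],1],[[0.001,-0.002,0.105],[0,0,0],1],[[0.001,-0.002,0.105],[0,0,0],0.2],[[0.001,-0.002,0.105],[0,0,0],0.2],[[0.001,-0.002,0.105],[0,0,0],0.2],[[0.001,-0.002,0.105],[0,0,0],0.2],[[0.001,-0.002,0.105],[0,0,0],0.2],[[0.001,-0.002,0.105],[0,0,0],0.2]]' 30
python3 - <<'E'
from h import *
d=dict(np.load("pics/w2.npz"))
for p in [(464,88),(450,175),(438,251)]: print(cast(d,p,.023))
d=look("w3","green",.053); go([.4533,.060,.15])
E
```

```text
clock: 4.3
eef_pos: [0.4518, 0.0599, 0.0155]
ee_rot: [0.0, 0.748, 0.664, 0.0]
wrist_force: [0.4, 0.9, -0.6]
opening: 0.0497
gripper_force: 0.0
[0.62480451 0.14891242 0.023     ]
[0.61531274 0.07474481 0.023     ]
[ 6.06901374e-01 -4.28438415e-04  2.30000000e-02]
green ([277.2, 282.7], 2422, [71, 46]) [0.4524 0.0636 0.053 ]
t 4.35 shift [0.0003, 0.0015, -0.1346] turn [0.0, -0.0, -0.001] j [-0.33, 0.67, 0.1, 2.36, -0.5, 0.13, 0.13]
```

View pics/w3.png

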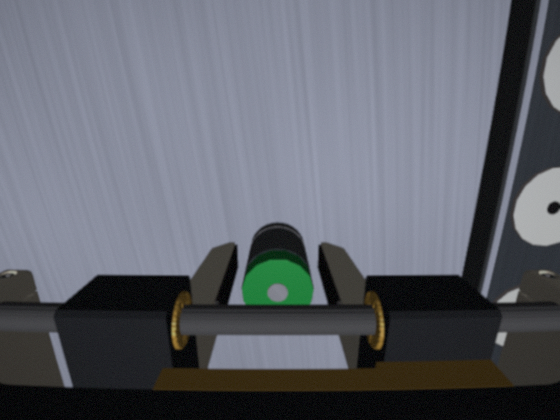

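Pillar between the fingers with cap hole at (277,293); the fingers haven't closed yet, so I'll finish the grip and lift.

```bash
python3 -m inch '[[[0,0,0],[0,0,0],0.2],[[0,0,0],[0,0,0],0.2],[[0,0,0],[0,0,0],0.2],[[0,0,0],[0,0,0],0.2],[[0,0,-0.04],[0,0,0],0.2],[[0,0,-0.09],[0,0,0],0.2],[[0,0,-0.145],[0,0,0],0.2],[[0,0,-0.145],[0,0,0],0.2],[[0,0,-0.145],[0,0,0],0.2]]' 30
python3 - <<'E'
from h import *
from bench import r
d=dict(np.load("pics/w3.npz")); print(cast(d,(277.5,293),.055))
go([.5977,-.0744,.16])
E
```

```text
clock: 5.25
eef_pos: [0.4522, 0.0604, 0.1613]
ee_rot: [0.0, 0.748, 0.664, 0.001]
wrist_force: [0.3, -0.1, -1.6]
opening: 0.0357
gripper_force: 30.0
[0.4519592  0.05907916 0.055     ]
t 5.25 shift [-0.1168, 0.1604, 0.0016] turn [0.002, -0.001, -0.001] j [-0.58, 0.4, 0.44, 2.28, -0.34, 0.52, 0.01]
```

```bash
python3 -m inch '[[[-0.117,0.160,0],[0,0,0],0.2],[[-0.117,0.160,0],[0,0,0],0.2],[[-0.117,0.160,0],[0,0,0],0.2],[[-0.117,0.160,0],[0,0,0],0.2],[[-0.117,0.160,0],[0,0,0],0.2],[[-0.117,0.160,0],[0,0,0],0.2],[[-0.117,0.160,0],[0,0,0],0.2],[[-0.117,0.160,0],[0,0,0],0.2]]'
python3 - <<'E'
from h import *
go([.5977,-.0744,.040])
d=look("w4","green",.053)
E
```

```text
clock: 6.05
eef_pos: [0.5956, -0.0742, 0.1593]
ee_rot: [-0.001, 0.747, 0.664, -0.0]
wrist_force: [-0.2, -0.1, -0.9]
opening: 0.0355
gripper_force: 30.0
t 6.05 shift [-0.0, 0.0024, 0.1193] turn [-0.001, -0.0, -0.0] j [-0.25, 0.55, 0.41, 1.96, -0.34, 0.69, 0.25]
green ([277.3, 282.7], 2489, [73, 46]) [ 0.5861 -0.1537  0.053 ]
```

View pics/w4.png

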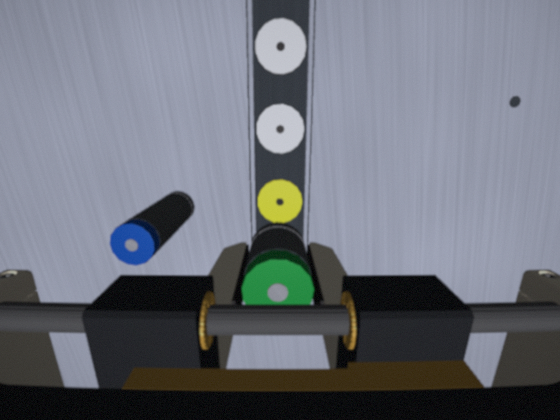

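Green is held squarely above the rail: yellow pad hole (280,202), white pad holes (280,129) and (281,46), blue cap (131,245).

```bash
python3 - <<'E'
from h import *
d=dict(np.load("pics/w4.npz"))
for p in [(279.5,202),(280,128.7),(280.7,45.8)]: print(cast(d,p,.023).round(4))
print(cast(d,(132,245),.115))
E
python3 -m inch '[[[0,0.0024,0.04],[0,0,0],0.2],[[0,0.0024,0.08],[0,0,0],0.2],[[0,0.0024,0.10],[0,0,0],0.2],[[0,0.0024,0.11],[0,0,0],0.2],[[0,0.0024,0.115],[0,0,0],0.2],[[0,0.0024,0.119],[0,0,0],0.2],[[0,0.0024,0.119],[0,0,0],0.2],[[0,0.0024,0.119],[0,0,0],0.2]]'
```

```text
[ 0.5978 -0.0752  0.023 ]
[ 6.07e-01 -3.00e-04  2.30e-02]
[0.6163 0.0742 0.023 ]
[ 0.48151556 -0.07211319  0.115     ]
clock: 6.9
eef_pos: [0.5996, -0.0757, 0.0421]
ee_rot: [0.0, 0.748, 0.664, 0.001]
wrist_force: [0.2, 0.6, -1.7]
opening: 0.0353
gripper_force: 30.0
```

```bash
python3 -m inch '[[[0,0,0.001],[0,0,0],0.2],[[0,0,0.001],[0,0,0],0.2]]'; python3 -m inch '[[[0,0,0.001],[0,0,0],0.2],[[0,0,0.001],[0,0,0],0.2]]'
```

```text
clock: 7.1
eef_pos: [0.5993, -0.0756, 0.0407]
ee_rot: [0.0, 0.748, 0.664, 0.0]
wrist_force: [0.5, -0.8, -1.8]
opening: 0.0358
gripper_force: 30.0
clock: 7.3
eef_pos: [0.5991, -0.0756, 0.0392]
ee_rot: [0.0, 0.748, 0.664, 0.0]
wrist_force: [0.2, 0.3, -1.8]
opening: 0.0359
gripper_force: 30.0
```

```bash
python3 -m inch '[[[0.0012,-0.0012,0.0],[0,0,0],0.2],[[0.0012,-0.0012,0.001],[0,0,0],0.2],[[0.0012,-0.0012,0.001],[0,0,0],0.2]]'; python3 -m inch '[[[0,0,0.0005],[0,0,0],0.2],[[0,0,0.0005],[0,0,0],0.2]]'
```

```text
clock: 7.6
eef_pos: [0.5979, -0.0741, 0.0383]
ee_rot: [-0.0, 0.748, 0.664, 0.0]
wrist_force: [-0.6, 1.9, 1.4]
opening: 0.0354
gripper_force: 30.0
clock: 7.8
eef_pos: [0.5979, -0.0741, 0.0382]
ee_rot: [-0.0, 0.748, 0.664, 0.0]
wrist_force: [-2.6, 2.0, 7.8]
opening: 0.0355
gripper_force: 30.0
```

Contact. Release (partial opening) and rise.

```bash
python3 -m inch '[[[0,0,0],[0,0,0],0.8],[[0,0,0],[0,0,0],0.8],[[0,0,0],[0,0,0],0.8],[[0,0,0],[0,0,0],0.8],[[0,0,0],[0,0,0],0.8],[[0,0,-0.04],[0,0,0],0.8],[[0,0,-0.08],[0,0,0],0.8],[[0,0,-0.13],[0,0,0],1],[[0,0,-0.16],[0,0,0],1],[[0,0,-0.16],[0,0,0],1]]'
python3 - <<'E'
from h import *
d=look("w5","green",.0765)
go([.44,-.233,.22])
E
```

```text
clock: 8.8
eef_pos: [0.6002, -0.0749, 0.202]
ee_rot: [0.002, 0.748, 0.664, 0.003]
wrist_force: [0.1, -1.3, -0.3]
opening: 0.0917
gripper_force: 0.0
green ([274.2, 203.5], 846, [35, 34]) [ 0.5982 -0.0742  0.0765]
t 8.85 shift [-0.1764, -0.1391, -0.021] turn [0.003, -0.0, -0.001] j [-0.28, 0.51, 0.45, 1.93, -0.31, 0.77, 0.23]
```

View pics/w5.png

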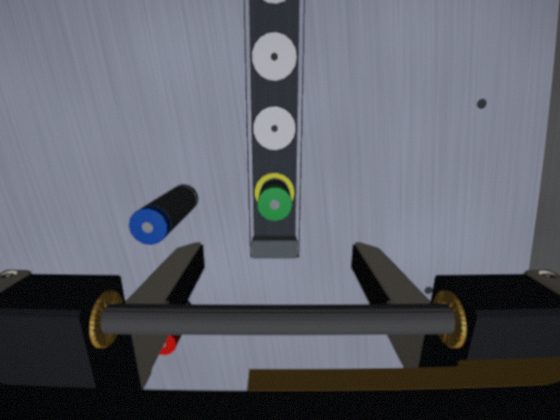

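Green stands upright and centred on yellow, cap (274,204). Next is red.

```bash
python3 -m inch '[[[-0.176,-0.139,-0.02],[0,0,0],1],[[-0.176,-0.139,-0.02],[0,0,0],1],[[-0.176,-0.139,-0.02],[0,0,0],1],[[-0.176,-0.139,-0.02],[0,0,0],1],[[-0.176,-0.139,-0.02],[0,0,0],1],[[-0.176,-0.139,-0.02],[0,0,0],1],[[-0.176,-0.139,-0.02],[0,0,0],1],[[-0.176,-0.139,-0.02],[0,0,0],1]]'
python3 - <<'E'
from h import *
d=look("w6","red",.072)
go([.44,-.2322,.031])
E
```

```text
clock: 9.65
eef_pos: [0.4398, -0.2316, 0.2169]
ee_rot: [-0.0, 0.747, 0.664, -0.0]
wrist_force: [-0.4, 0.1, 0.2]
opening: 0.093
gripper_force: 0.0
red ([277.3, 199.6], 747, [32, 32]) [ 0.4399 -0.2319  0.072 ]
t 9.7 shift [-0.0007, 0.0004, 0.186] turn [-0.001, -0.0, 0.0] j [0.01, 0.36, 0.48, 2.13, -0.25, 0.7, 0.54]
```

```bash
python3 -m inch '[[[-0.0005,0,0.05],[0,0,0],1],[[-0.0005,0,0.1],[0,0,0],1],[[-0.0005,0,0.14],[0,0,0],1],[[-0.0005,0,0.17],[0,0,0],1],[[-0.0005,0,0.186],[0,0,0],0.8],[[-0.0005,0,0.186],[0,0,0],0.6],[[-0.0005,0,0.186],[0,0,0],0.2],[[-0.0005,0,0.186],[0,0,0],0.2],[[-0.0005,0,0.186],[0,0,0],0.2],[[-0.0005,0,0.186],[0,0,0],0.2],[[-0.0005,0,0.186],[0,0,0],0.2],[[-0.0005,0,0.186],[0,0,0],0.2]]' 30
python3 -m inch '[[[0,0,0],[0,0,0],0.2],[[0,0,0],[0,0,0],0.2],[[0,0,0],[0,0,0],0.2]]'
```

```text
clock: 10.9
eef_pos: [0.4394, -0.2331, 0.0321]
ee_rot: [0.0, 0.748, 0.664, 0.0]
wrist_force: [-0.6, 0.8, 4.1]
opening: 0.0355
gripper_force: 30.0
clock: 11.2
eef_pos: [0.4394, -0.2331, 0.0321]
ee_rot: [0.0, 0.748, 0.664, 0.0]
wrist_force: [-0.0, 1.0, 7.0]
opening: 0.0356
gripper_force: 30.0
```

```bash
python3 -m inch '[[[0,0,-0.04],[0,0,0],0.2],[[0,0,-0.09],[0,0,0],0.2],[[0,0,-0.14],[0,0,0],0.2],[[0,0,-0.17],[0,0,0],0.2],[[0,0,-0.17],[0,0,0],0.2],[[0,0,-0.17],[0,0,0],0.2]]'
python3 - <<'E'
from h import *
go([.607,-.001,.18])
E
```

```text
clock: 11.8
eef_pos: [0.4391, -0.2326, 0.2016]
ee_rot: [0.0, 0.748, 0.664, 0.0]
wrist_force: [-0.5, -0.7, -3.4]
opening: 0.0358
gripper_force: 30.0
t 11.8 shift [0.2498, 0.1394, 0.0218] turn [0.001, -0.0, -0.001] j [0.0, 0.39, 0.5, 2.15, -0.3, 0.67, 0.59]
```

```bash
python3 -m inch '[[[0.25,0.139,0],[0,0,0],0.2],[[0.25,0.139,0],[0,0,0],0.2],[[0.25,0.139,0],[0,0,0],0.2],[[0.25,0.139,0],[0,0,0],0.2],[[0.25,0.139,0],[0,0,0],0.2],[[0.25,0.139,0],[0,0,0],0.2],[[0.25,0.139,0.022],[0,0,0],0.2],[[0.25,0.139,0.022],[0,0,0],0.2],[[0.25,0.139,0.022],[0,0,0],0.2],[[0.25,0.139,0.022],[0,0,0],0.2]]'
python3 - <<'E'
from h import *
go([.607,-.001,.058])
E
```

```text
clock: 12.8
eef_pos: [0.6062, -0.0028, 0.1796]
ee_rot: [-0.0, 0.749, 0.663, -0.0]
wrist_force: [-0.3, -0.6, -1.2]
opening: 0.0356
gripper_force: 30.0
t 12.8 shift [0.002, 0.0007, 0.1216] turn [-0.001, 0.0, -0.003] j [-0.41, 0.54, 0.48, 1.94, -0.36, 0.75, 0.16]
```

```bash
python3 -m inch '[[[0.002,0.0007,0.04],[0,0,0],0.2],[[0.002,0.0007,0.08],[0,0,0],0.2],[[0.002,0.0007,0.10],[0,0,0],0.2],[[0.002,0.0007,0.115],[0,0,0],0.2],[[0.002,0.0007,0.121],[0,0,0],0.2],[[0.002,0.0007,0.121],[0,0,0],0.2],[[0.002,0.0007,0.121],[0,0,0],0.2],[[0.002,0.0007,0.121],[0,0,0],0.2]]'
python3 - <<'E'
from h import *
go([.607,-.001,.055])
E
```

```text
clock: 13.6
eef_pos: [0.6084, 0.0005, 0.0599]
ee_rot: [0.001, 0.748, 0.664, 0.001]
wrist_force: [-0.5, -0.0, -1.8]
opening: 0.0356
gripper_force: 30.0
t 13.6 shift [-0.0017, -0.0012, 0.0049] turn [0.001, -0.0, -0.001] j [-0.32, 0.7, 0.35, 2.01, -0.47, 0.51, 0.25]
```

```bash
python3 -m inch '[[[-0.0015,-0.0012,0.001],[0,0,0],0.2],[[-0.0015,-0.0012,0.002],[0,0,0],0.2],[[-0.0015,-0.0012,0.003],[0,0,0],0.2],[[-0.0015,-0.0012,0.003],[0,0,0],0.2]]'; python3 -m inch '[[[0,0,0.0005],[0,0,0],0.2],[[0,0,0.001],[0,0,0],0.2],[[0,0,0.001],[0,0,0],0.2]]'
```

```text
clock: 14.0
eef_pos: [0.6063, -0.0008, 0.0557]
ee_rot: [-0.0, 0.748, 0.664, -0.0]
wrist_force: [-0.5, 0.1, -1.6]
opening: 0.0358
gripper_force: 30.0
clock: 14.3
eef_pos: [0.6064, -0.0008, 0.0551]
ee_rot: [-0.0, 0.748, 0.664, 0.0]
wrist_force: [-1.9, 0.1, 4.1]
opening: 0.0358
gripper_force: 30.0
```

```bash
python3 -m inch '[[[0,0,0],[0,0,0],0.8],[[0,0,0],[0,0,0],0.8],[[0,0,0],[0,0,0],0.8],[[0,0,0],[0,0,0],0.8],[[0,0,0],[0,0,0],0.8],[[0,0,-0.04],[0,0,0],0.8],[[0,0,-0.08],[0,0,0],0.8],[[0,0,-0.13],[0,0,0],1],[[0,0,-0.18],[0,0,0],1],[[0,0,-0.18],[0,0,0],1],[[0,0,-0.18],[0,0,0],1]]'
python3 - <<'E'
from h import *
d=look("w7","red",.0955)
go([.431,.247,.235])
E
```

```text
clock: 15.4
eef_pos: [0.6067, -0.0005, 0.2358]
ee_rot: [0.001, 0.748, 0.664, 0.001]
wrist_force: [-0.4, 0.1, 0.5]
opening: 0.093
gripper_force: 0.0
red ([276.8, 200.4], 838, [34, 34]) [ 6.067e-01 -5.000e-04  9.550e-02]
t 15.45 shift [0.225, -0.2029, -0.0004] turn [-0.0, -0.0, -0.001] j [-0.45, 0.48, 0.53, 1.89, -0.31, 0.86, 0.12]
```

Red is centred within 0.5 mm. Next, white.

```bash
python3 -m inch '[[[0.225,-0.203,0],[0,0,0],1],[[0.225,-0.203,0],[0,0,0],1],[[0.225,-0.203,0],[0,0,0],1],[[0.225,-0.203,0],[0,0,0],1],[[0.225,-0.203,0],[0,0,0],1],[[0.225,-0.203,0],[0,0,0],1],[[0.225,-0.203,0],[0,0,0],1],[[0.225,-0.203,0],[0,0,0],1],[[0.225,-0.203,0],[0,0,0],1],[[0.225,-0.203,0],[0,0,0],1]]'
python3 - <<'E'
from h import *
from bench import viewer
d=viewer.get_image("wrist"); cv2.imwrite("pics/w8.png",d["image"][:,:,::-1]); np.savez("pics/w8.npz",**d)
h=cv2.cvtColor(d["image"],cv2.COLOR_RGB2HSV).astype(int)
m=cv2.morphologyEx(((h[...,1]<16)&(h[...,2]>115)).astype(np.uint8),cv2.MORPH_CLOSE,np.ones((5,5)))
k,l,s,c=cv2.connectedComponentsWithStats(m)
for i in range(1,k):
    if s[i,4]>150: print(c[i].round(1),s[i,2:],cast(d,c[i],.092).round(4))
go([.431,.247,.046])
E
```

```text
clock: 16.45
eef_pos: [0.4323, 0.245, 0.2343]
ee_rot: [0.0, 0.749, 0.663, -0.0]
wrist_force: [-0.5, -0.7, -0.4]
opening: 0.0929
gripper_force: 0.0
[406.9  36.9] [  51   56 1507] [0.5743 0.3886 0.092 ]
[275.3 196.3] [ 33  32 738] [0.4308 0.249  0.092 ]
[422.6 237.4] [ 34  32 849] [0.5912 0.181  0.092 ]
[421.2 280.1] [ 24  23 329] [0.5908 0.1259 0.092 ]
t 16.5 shift [0.0018, -0.0015, 0.1884] turn [0.0, 0.0, -0.003] j [-1.05, 0.34, 0.56, 2.12, -0.26, 0.75, -0.45]
```

View pics/w8.png

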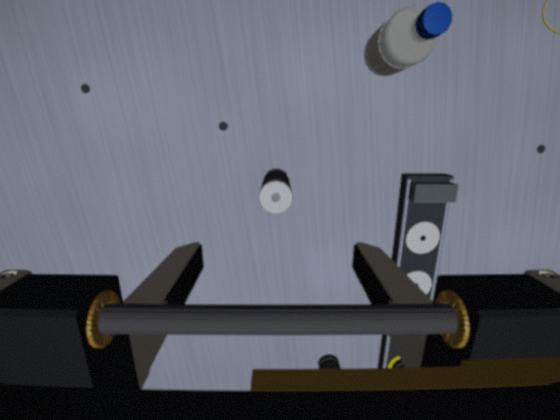

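White cap (275,196) is between the open fingers; the bottle is clear at (410,37).

```bash
python3 -m inch '[[[0.0033,-0.0015,0.05],[0,0,0],1],[[0.0033,-0.0015,0.1],[0,0,0],1],[[0.0033,-0.0015,0.14],[0,0,0],1],[[0.0033,-0.0015,0.17],[0,0,0],1],[[0.0033,-0.0015,0.187],[0,0,0],0.8],[[0.0033,-0.0015,0.187],[0,0,0],0.6],[[0.0033,-0.0015,0.187],[0,0,0],0.2],[[0.0033,-0.0015,0.187],[0,0,0],0.2],[[0.0033,-0.0015,0.187],[0,0,0],0.2],[[0.0033,-0.0015,0.187],[0,0,0],0.2],[[0.0033,-0.0015,0.187],[0,0,0],0.2],[[0.0033,-0.0015,0.187],[0,0,0],0.2]]' 30
python3 -m inch '[[[0,0,0],[0,0,0],0.2],[[0,0,0],[0,0,0],0.2],[[0,0,0],[0,0,0],0.2]]'
python3 -m inch '[[[0,0,-0.04],[0,0,0],0.2],[[0,0,-0.09],[0,0,0],0.2],[[0,0,-0.14],[0,0,0],0.2],[[0,0,-0.17],[0,0,0],0.2],[[0,0,-0.17],[0,0,0],0.2],[[0,0,-0.17],[0,0,0],0.2]]'
python3 - <<'E'
from h import *
go([.616,.0745,.20])
E
```

```text
clock: 17.7
eef_pos: [0.4304, 0.2504, 0.048]
ee_rot: [0.0, 0.748, 0.664, 0.0]
wrist_force: [-0.1, 0.7, 4.7]
opening: 0.0354
gripper_force: 30.0
clock: 18.0
eef_pos: [0.4305, 0.2504, 0.048]
ee_rot: [-0.0, 0.748, 0.664, 0.0]
wrist_force: [-0.5, -0.0, 6.4]
opening: 0.0353
gripper_force: 30.0
clock: 18.6
eef_pos: [0.4298, 0.2505, 0.2175]
ee_rot: [-0.0, 0.748, 0.664, 0.0]
wrist_force: [-0.3, -0.2, -2.2]
opening: 0.0357
gripper_force: 30.0
t 18.6 shift [-0.1528, 0.2056, 0.0174] turn [-0.0, -0.001, -0.001] j [-1.07, 0.37, 0.57, 2.14, -0.31, 0.71, -0.41]
```

```bash
python3 -m inch '[[[-0.151,0.206,0],[0,0,0],0.2],[[-0.151,0.206,0],[0,0,0],0.2],[[-0.151,0.206,0],[0,0,0],0.2],[[-0.151,0.206,0],[0,0,0],0.2],[[-0.151,0.206,0],[0,0,0],0.2],[[-0.151,0.206,0],[0,0,0],0.2],[[-0.151,0.206,0.017],[0,0,0],0.2],[[-0.151,0.206,0.017],[0,0,0],0.2],[[-0.151,0.206,0.017],[0,0,0],0.2],[[-0.151,0.206,0.017],[0,0,0],0.2]]'
python3 - <<'E'
from h import *
go([.616,.076,.076])
E
```

```text
clock: 19.6
eef_pos: [0.6166, 0.0762, 0.2004]
ee_rot: [-0.0, 0.748, 0.664, -0.0]
wrist_force: [0.1, -0.0, -1.8]
opening: 0.0359
gripper_force: 30.0
t 19.6 shift [-0.0003, -0.0004, 0.1244] turn [-0.001, 0.0, -0.001] j [-0.56, 0.54, 0.52, 1.89, -0.36, 0.81, 0.04]
```

```bash
python3 -m inch '[[[0,0,0.04],[0,0,0],0.2],[[0,0,0.08],[0,0,0],0.2],[[0,0,0.10],[0,0,0],0.2],[[0,0,0.115],[0,0,0],0.2],[[0,0,0.123],[0,0,0],0.2],[[0,0,0.123],[0,0,0],0.2],[[0,0,0.123],[0,0,0],0.2],[[0,0,0.123],[0,0,0],0.2]]'
python3 - <<'E'
from h import *
go([.616,.076,.071])
E
```

```text
clock: 20.4
eef_pos: [0.6177, 0.0758, 0.0789]
ee_rot: [0.0, 0.748, 0.664, 0.001]
wrist_force: [-0.1, 0.8, -2.9]
opening: 0.0358
gripper_force: 30.0
t 20.4 shift [-0.0, -0.0017, 0.0079] turn [0.001, -0.0, -0.001] j [-0.48, 0.69, 0.41, 1.97, -0.48, 0.57, 0.14]
```

```bash
python3 -m inch '[[[0,-0.0015,0.002],[0,0,0],0.2],[[0,-0.0015,0.003],[0,0,0],0.2],[[0,-0.0015,0.004],[0,0,0],0.2],[[0,-0.0015,0.004],[0,0,0],0.2],[[0,-0.0015,0.004],[0,0,0],0.2]]'
```

```text
clock: 20.9
eef_pos: [0.6155, 0.0759, 0.0737]
ee_rot: [0.0, 0.748, 0.664, -0.0]
wrist_force: [0.5, -0.1, -2.1]
opening: 0.036
gripper_force: 30.0
```

```bash
python3 -m inch '[[[0,0,0.0005],[0,0,0],0.2],[[0,0,0.001],[0,0,0],0.2],[[0,0,0.001],[0,0,0],0.2]]'
```

```text
clock: 21.2
eef_pos: [0.6155, 0.0759, 0.0726]
ee_rot: [0.0, 0.748, 0.664, -0.0]
wrist_force: [0.1, 0.2, -3.1]
opening: 0.0353
gripper_force: 30.0
```

```bash
python3 -m inch '[[[0,0,0.001],[0,0,0],0.2],[[0,0,0.0015],[0,0,0],0.2],[[0,0,0.0015],[0,0,0],0.2],[[0,0,0.0015],[0,0,0],0.2]]'
```

```text
clock: 21.6
eef_pos: [0.6155, 0.076, 0.0712]
ee_rot: [0.0, 0.748, 0.664, -0.0]
wrist_force: [-0.2, -0.4, -2.7]
opening: 0.0355
gripper_force: 30.0
```

```bash
python3 -m inch '[[[0,0,0.0005],[0,0,0],0.2],[[0,0,0.0007],[0,0,0],0.2],[[0,0,0.0007],[0,0,0],0.2]]'
```

```text
clock: 21.9
eef_pos: [0.6155, 0.0759, 0.0711]
ee_rot: [-0.0, 0.748, 0.664, 0.0]
wrist_force: [-1.9, 0.8, 4.9]
opening: 0.0359
gripper_force: 30.0
```

Contact. Release and rise.

```bash
python3 -m inch '[[[0,0,0],[0,0,0],0.8],[[0,0,0],[0,0,0],0.8],[[0,0,0],[0,0,0],0.8],[[0,0,0],[0,0,0],0.8],[[0,0,0],[0,0,0],0.8],[[0,0,-0.04],[0,0,0],0.8],[[0,0,-0.08],[0,0,0],0.8],[[0,0,-0.13],[0,0,0],1],[[0,0,-0.18],[0,0,0],1],[[0,0,-0.18],[0,0,0],1],[[0,0,-0.18],[0,0,0],1]]'
python3 - <<'E'
from h import *
from bench import viewer
d=viewer.get_image("wrist"); cv2.imwrite("pics/w9.png",d["image"][:,:,::-1]); np.savez("pics/w9.npz",**d)
h=cv2.cvtColor(d["image"],cv2.COLOR_RGB2HSV).astype(int)
m=cv2.morphologyEx(((h[...,1]<16)&(h[...,2]>115)).astype(np.uint8),cv2.MORPH_CLOSE,np.ones((5,5)))
k,l,s,c=cv2.connectedComponentsWithStats(m)
for i in range(1,k):
    if s[i,4]>150: print(c[i].round(1),s[i,2:],cast(d,c[i],.115).round(4))
go([.4812,-.0715,.25])
E
```

```text
clock: 23.0
eef_pos: [0.6159, 0.0762, 0.2516]
ee_rot: [0.0, 0.748, 0.664, 0.001]
wrist_force: [-0.4, -0.0, 0.7]
opening: 0.093
gripper_force: 0.0
[277.  129.1] [  36   37 1056] [0.6249 0.1501 0.115 ]
[276.8 203.5] [  35   76 1361] [0.6156 0.0738 0.115 ]
t 23.05 shift [-0.1626, -0.1155, 0.0002] turn [-0.0, -0.0, -0.001] j [-0.6, 0.49, 0.57, 1.84, -0.33, 0.91, 0.01]
```

View pics/w9.png

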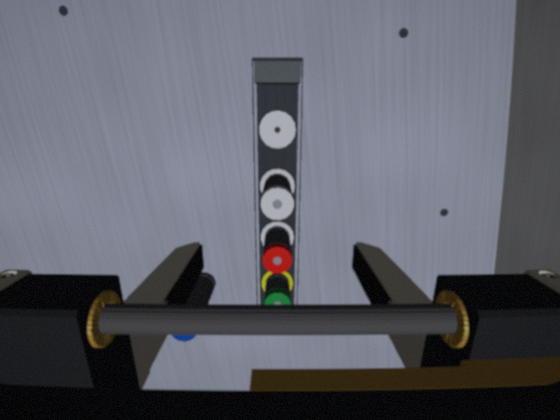

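White, red and green stand upright and in line: holes (277,204), (277,261) and (277,304). The far pad is at (277,129). Next, blue.

```bash
python3 -m inch '[[[-0.163,-0.115,0],[0,0,0],1],[[-0.163,-0.115,0],[0,0,0],1],[[-0.163,-0.115,0],[0,0,0],1],[[-0.163,-0.115,0],[0,0,0],1],[[-0.163,-0.115,0],[0,0,0],1],[[-0.163,-0.115,0],[0,0,0],1],[[-0.163,-0.115,0],[0,0,0],1],[[-0.163,-0.115,0],[0,0,0],1]]'
python3 - <<'E'
from h import *
d=look("w10","blue",.1125)
d=dict(np.load("pics/w9.npz"));print(cast(d,(277,129.5),.023),cast(d,(277,204.5),.118))
go([.4812,-.0715,.06])
E
```

```text
clock: 23.85
eef_pos: [0.4826, -0.0712, 0.2499]
ee_rot: [-0.0, 0.747, 0.665, -0.0]
wrist_force: [-0.1, -0.7, 0.8]
opening: 0.0932
gripper_force: 0.0
blue ([275.5, 201.1], 764, [32, 33]) [ 0.4808 -0.0712  0.1125]
[0.62494512 0.14843738 0.023     ] [0.61577949 0.07351074 0.118     ]
t 23.9 shift [-0.0002, -0.0012, 0.19] turn [-0.0, 0.0, -0.0] j [-0.44, 0.31, 0.61, 2.12, -0.25, 0.78, 0.22]
```

```bash
python3 -m inch '[[[-0.0005,-0.001,0.05],[0,0,0],1],[[-0.0005,-0.001,0.1],[0,0,0],1],[[-0.0005,-0.001,0.14],[0,0,0],1],[[-0.0005,-0.001,0.17],[0,0,0],1],[[-0.0005,-0.001,0.189],[0,0,0],0.8],[[-0.0005,-0.001,0.189],[0,0,0],0.6],[[-0.0005,-0.001,0.189],[0,0,0],0.2],[[-0.0005,-0.001,0.189],[0,0,0],0.2],[[-0.0005,-0.001,0.189],[0,0,0],0.2],[[-0.0005,-0.001,0.189],[0,0,0],0.2],[[-0.0005,-0.001,0.189],[0,0,0],0.2],[[-0.0005,-0.001,0.189],[0,0,0],0.2]]' 35
python3 -m inch '[[[0,0,0],[0,0,0],0.2],[[0,0,0],[0,0,0],0.2],[[0,0,0],[0,0,0],0.2]]'
python3 -m inch '[[[0,0,-0.04],[0,0,0],0.2],[[0,0,-0.09],[0,0,0],0.2],[[0,0,-0.14],[0,0,0],0.2],[[0,0,-0.18],[0,0,0],0.2],[[0,0,-0.18],[0,0,0],0.2],[[0,0,-0.18],[0,0,0],0.2],[[0,0,-0.18],[0,0,0],0.2]]'
python3 - <<'E'
from h import *
go([.6248,.1485,.24])
E
```

```text
clock: 25.1
eef_pos: [0.4811, -0.0725, 0.0619]
ee_rot: [0.0, 0.748, 0.664, 0.0]
wrist_force: [-0.4, 0.3, 6.5]
opening: 0.0356
gripper_force: 35.0
clock: 25.4
eef_pos: [0.4811, -0.0725, 0.0619]
ee_rot: [0.0, 0.748, 0.664, 0.0]
wrist_force: [-1.5, 0.6, 6.3]
opening: 0.0355
gripper_force: 35.0
clock: 26.1
eef_pos: [0.4798, -0.0721, 0.24]
ee_rot: [-0.001, 0.748, 0.664, -0.001]
wrist_force: [0.0, 0.1, -2.9]
opening: 0.0358
gripper_force: 35.0
t 26.1 shift [0.2362, 0.1179, -0.0003] turn [-0.002, 0.0, -0.001] j [-0.46, 0.33, 0.65, 2.14, -0.29, 0.76, 0.26]
```

```bash
python3 -m inch '[[[0.2355,0.118,0],[0,0,0],0.2],[[0.2355,0.118,0],[0,0,0],0.2],[[0.2355,0.118,0],[0,0,0],0.2],[[0.2355,0.118,0],[0,0,0],0.2],[[0.2355,0.118,0],[0,0,0],0.2],[[0.2355,0.118,0],[0,0,0],0.2],[[0.2355,0.118,0],[0,0,0],0.2],[[0.2355,0.118,0],[0,0,0],0.2],[[0.2355,0.118,0],[0,0,0],0.2],[[0.2355,0.118,0],[0,0,0],0.2],[[0.2355,0.118,0],[0,0,0],0.2]]'
python3 - <<'E'
from h import *
go([.6248,.1478,.09])
E
```

```text
clock: 27.2
eef_pos: [0.6258, 0.1462, 0.2418]
ee_rot: [-0.0, 0.748, 0.663, 0.0]
wrist_force: [-0.1, -0.6, -3.9]
opening: 0.0355
gripper_force: 35.0
t 27.2 shift [0.0015, -0.0012, 0.1518] turn [0.0, -0.0, -0.002] j [-0.71, 0.53, 0.6, 1.8, -0.37, 0.92, -0.06]
```

```bash
python3 -m inch '[[[0.0015,-0.001,0.04],[0,0,0],0.2],[[0.0015,-0.001,0.08],[0,0,0],0.2],[[0.0015,-0.001,0.12],[0,0,0],0.2],[[0.0015,-0.001,0.14],[0,0,0],0.2],[[0.0015,-0.001,0.152],[0,0,0],0.2],[[0.0015,-0.001,0.152],[0,0,0],0.2],[[0.0015,-0.001,0.152],[0,0,0],0.2],[[0.0015,-0.001,0.152],[0,0,0],0.2],[[0.0015,-0.001,0.152],[0,0,0],0.2],[[0.0015,-0.001,0.152],[0,0,0],0.2]]'
python3 - <<'E'
from h import *
go([.6248,.1478,.0849])
E
```

```text
clock: 28.2
eef_pos: [0.6256, 0.149, 0.0904]
ee_rot: [0.0, 0.748, 0.664, 0.001]
wrist_force: [-0.2, -1.0, -3.8]
opening: 0.0356
gripper_force: 35.0
t 28.2 shift [-0.0013, -0.0006, 0.0055] turn [0.001, -0.0, -0.001] j [-0.62, 0.7, 0.47, 1.92, -0.51, 0.64, 0.05]
```

```bash
python3 -m inch '[[[-0.0012,-0.0005,0.001],[0,0,0],0.2],[[-0.0012,-0.0005,0.002],[0,0,0],0.2],[[-0.0012,-0.0005,0.003],[0,0,0],0.2],[[-0.0012,-0.0005,0.004],[0,0,0],0.2],[[-0.0012,-0.0005,0.004],[0,0,0],0.2],[[-0.0012,-0.0005,0.004],[0,0,0],0.2]]'; python3 -m inch '[[[0,0,0.0005],[0,0,0],0.2],[[0,0,0.001],[0,0,0],0.2],[[0,0,0.001],[0,0,0],0.2]]'
```

```text
clock: 28.8
eef_pos: [0.6245, 0.1477, 0.0854]
ee_rot: [-0.0, 0.748, 0.664, -0.0]
wrist_force: [0.3, -0.3, -3.4]
opening: 0.0356
gripper_force: 35.0
clock: 29.1
eef_pos: [0.6246, 0.1477, 0.085]
ee_rot: [-0.0, 0.748, 0.664, 0.0]
wrist_force: [-1.3, 0.4, 3.9]
opening: 0.0351
gripper_force: 35.0
```

```bash
python3 -m inch '[[[0,0,0],[0,0,0],0.8],[[0,0,0],[0,0,0],0.8],[[0,0,0],[0,0,0],0.8],[[0,0,0],[0,0,0],0.8],[[0,0,0],[0,0,0],0.8],[[0,0,-0.04],[0,0,0],0.8],[[0,0,-0.08],[0,0,0],0.8],[[0,0,-0.13],[0,0,0],1],[[0,0,-0.17],[0,0,0],1],[[0,0,-0.17],[0,0,0],1],[[0,0,-0.17],[0,0,0],1]]'
python3 - <<'E'
from h import *
from bench import viewer
d=look("w11","blue",.1355)
a=viewer.get_image("scene")["image"]
cv2.imwrite("pics/fin.png",np.hstack([d["image"][60:340,150:400],cv2.resize(a[130:290,60:480],None,fx=1.3,fy=1.3)[:]][:1] )[:,:,::-1])
cv2.imwrite("pics/s2.png",a[:,:,::-1])
E
```

```text
clock: 30.2
eef_pos: [0.6247, 0.148, 0.2553]
ee_rot: [0.0, 0.748, 0.664, 0.001]
wrist_force: [0.2, 0.2, -0.2]
opening: 0.0924
gripper_force: 0.0
blue ([276.9, 205.0], 908, [35, 36]) [0.6248 0.1484 0.1355]
```

View pics/w11.png

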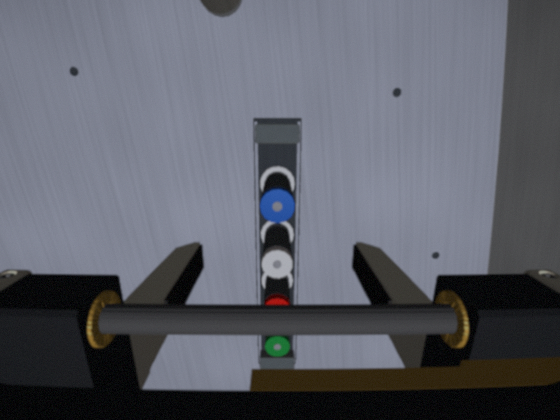

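View pics/s2.png

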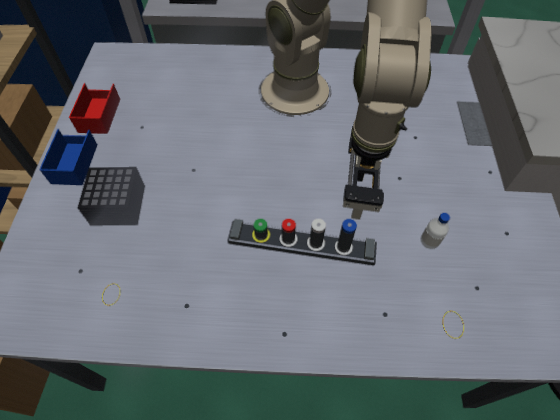

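All four pillars stand on their pads in order: green (260,225), red (288,227), white (318,227), blue (348,228). The trays and bottle haven't moved.

```bash
python3 -c "
from bench import finish_job
print(finish_job())"
```

```text
the job is handed in; nothing more can be done
None
```

The job is handed in at about 30 s: green, red, white and blue stand upright on the pads in height order from yellow, each about 1 mm or less off centre by the wrist camera, with the trays and bottle left where they were.

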